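# Dock the pepper mill and switch the charger on

## Task

Stand the dark wooden pepper mill upright in the round well of the charging dock and push it down past the spring catches until it is fully home and released. Then press the raised, white-dotted end of the red rocker down with a fingertip until the switch clicks over to on and stays on. Press gently throughout, do not force the dock or the switch, and do not disturb the salt mill, jam jar or plate.

Things in the scene. Friction and masses are not known exactly. Their poses are not given: they have to be found in the camera images.
- pepper_mill: Rechargeable pepper mill, loose, 0.15 to 0.31 kg: dark wood, black cap, standing upright, 122 mm tall, round about its z axis. Origin: centre of its underside, z up. Foot tapers from 28 mm diameter at the underside to 40 mm at 9 mm up; waist of 32 mm diameter from 17.5 to 30 mm up.
- mill_grip (a point): Point on the mill's axis 85 mm above its underside, where to grip: the straight body is 40 mm in diameter from 33 to 100 mm above the underside; the cap above is 34 mm in diameter.
- salt_mill: Bystander: white mill of the same shape, steel cap, loose. Origin: centre of its underside.
- jam_jar: Bystander: amber jam jar with red lid, 60 mm diameter, 85 mm tall, loose. Origin: centre of its underside.
- plate: Bystander: white plate with coloured dots on its rim, 200 mm diameter, 18 mm tall, loose. Origin: centre of its underside.
- dock: Grey charging dock, fixed to the table: 120 (x) by 230 (y) by 45 mm high. Origin: centre of its underside; x points away from the robot at yaw 0; the well is on the +y side, the black switch pod with the red rocker on the -y side.
- well_floor (a point): Centre of the well's copper floor plate, unloaded, 65 mm to +y of the dock's centre, 17 mm above the table. The well is 43.5 mm in diameter and 28 mm deep, chamfered at its mouth. The plate is sprung: it gives 1 mm per 3.5 N, 5 mm at most. Home: the mill's underside rests on this point.
- well_catches (a point): On the well's axis, 19.5 mm above its floor, level with three sprung steel balls that stand 3.5 mm into the well. The mill's weight alone stops on them, 9 to 15 mm short of home. Pushing past takes a further 3 to 10 N at that height; then the balls close over the foot and draw the mill down home.
- switch_foot (a point): On the dock's top face, 45 mm above the table, straight under the middle of the rocker, 65 mm to -y of the dock's centre; axes as the dock's. The stiff black pod (86 by 50 mm) that carries the rocker was left raised by 0 to 30 mm, a height nobody has measured. This point does not move with the pod, so the height must be found by touch.
- press_line (a point): On the dock's top face, 24 mm to -x of switch_foot: press straight down along the vertical through this point with closed fingertips. With the switch off, the highest edge of the white-dotted end is 36 mm above this point with the pod down, 66 mm with it fully raised, and travels 14 mm down to on. The rocker is red, V-shaped, 64 mm long along the dock's x and 34 mm wide.
- rocker (a joint): Rocker angle, rad: 0 = off (white-dotted end up), 0.44 = fully on. Over-centre spring: it springs back to off if let go before about 0.37 and snaps on by itself after that. Starting it takes about 8 N at the raised end, less and less further on; at 0.44 it meets a hard stop.

How it is judged:
By the outcome, as a careful person would: the job done as asked, in the order asked, and still so for the second after the job is handed in, with the robot touching nothing.
It also fails if it takes over 61 s, if anything falls off the work surface, if the arm or the gripper's body presses on something with over 40 N, if the wrist force passes 120 N, or if a joint passes its speed limit or range.

## Robot

A 6-joint arm with a two-finger parallel gripper is mounted at the origin on the work surface. World frame = base frame: x ahead of the robot, y to its left, z up, the work surface at z = 0. Lengths are in m, angles in rad, forces in N, time in s.
With the tool pointing down it reaches from about 0.375 to 0.975 m from the base axis. Payload 3.8 kg.
Tool frame: the origin (TCP) lies midway between the tips of the shut fingers; the grasp point (between the pads) lies 19 mm behind it; z points along the fingers, y is the direction in which the jaws open and shut (so a half turn about z gives the same grasp; the last joint's range is limited). The gripper opens to 85 mm and grips with 20 to 120 N. Pads are 22 mm wide; open, the fingers measure 114 mm over their backs; the gripper's body (76 mm by 85 mm) begins 54 mm behind the grasp point. The pads swing forward as they close: fully open they stand 13 mm farther back than shut.
Start: joints at [-1.291, 0.264, 1.604, -0, 1.274, -0.037], TCP at [0.21, -0.641, 0.231] pointing down, gripper open.
Joint ranges: [-2.63, 2.63], [-0.94, 2.18], [0.31, 2.57], [-1.31, 4.45], [0, 2.66], [-2.55, 2.55]. Speed limits (rad/s): [2.57, 2.57, 3.14, 3.14, 3.14, 3.14].

## Interface

Orientations are given as a rotation vector (axis times angle).
In Python, from workcell import bot gives the robot as it stands.
- The arm moves only by the tool drive_tool, never from a script. Its argument "deltas" is a list of rows, each an object with "hand": the opening, from 0 (shut) to 1 (fully open); "offset": the shift along the world's x, y, z in cm, a list of three; "angular": the turn, a rotation vector about the world's x, y, z in degrees, a list of three. A call has 1 to 8 rows; each row is the pose to reach, as a shift and turn from the pose commanded when the call began; what a row does not reach only later rows make up. A row lasts 1/8 s, in which the tool goes at most 62.5 mm and 10.7 degrees, less where a joint would pass 70% of its speed; a pose out of reach is approached as far as the arm can. A call with a gripper value outside its range is refused whole. The fingers move at their own pace and stop on an object; "force" is the grip in N (left out, the last holds). Time passes only in rows, so rows that repeat a pose let the fingers close. It gives the time, the measured TCP pose, the force and the opening at its end, in the units of the state.
- bot.read_state(): the state, without advancing time (a new reading comes with each control period).
- bot.read_camera(name): name is "side" or "top"; returns a dict with "frame" (480x640x3 uint8, blue, green, red), "mtx" (3x3 intrinsics, pixels), "k1" (the pictures are not rectified: a ray, as slopes to the right and down, at radius r is drawn at 1 + k1 r^2 times it, then the intrinsics apply), "R" (3x3) and "t" (3): a world point X has camera coordinates R X + t. Camera axes: x right, y down, z forward; pixel columns grow to the right and rows downward; lengths in m; the calibration is good to about 2 mm. A picture is of the moment at which its call begins. There is no depth.
- bot.finish_job(): hands the job in, once; it reports no verdict.
The state is a dict: "time": time; "q": joint angles; "joint_vel": joint speeds; "joint_torque": joint torques, N m; "tool_pos": TCP position; "tcp_rot": TCP orientation; "wrist_force": force on the tool from outside, world axes, zero at the start; "torque": the same for the moment, N m; "width": opening from 0.0 (shut) to 1.0 (fully open).
Only numpy, scipy, OpenCV 4.12 (cv2) and the standard library are available. Lean on these libraries where they do the work, as an engineer would, in place of code of your own. Each camera call takes 0.05 s, during which the arm holds its last target. There are 200 camera calls.

## Working session

There is one attempt and no reset: what is moved stays moved. The work goes in short steps, Python scripts to look and compute and a tool call to move; the robot and the scene stay as the last step left them, time stands still between calls to the robot, and variables do not carry over. Pictures are saved under pics/ and viewed, about 8 in all and at most 12, crops included, and the job is handed in when it is done.

Besides the shell and the picture viewer there is one more tool, called after "Emit:" as name([rows], argument=value, ...), one row to a line, values as JSON. drive_tool: Moves the arm, as the interface text tells. Its arguments: {"type":"object","properties":{"deltas":{"type":"array"},"force":{"type":"number"}},"required":["deltas"]}

```bash
mkdir -p pics; ls; cat > h.py <<'E'
import numpy as np, cv2
from workcell import bot
def save(n):
    import pickle
    for c in ("side","top"):
        d=bot.read_camera(c); pickle.dump(d,open(f"{c}_{n}.pkl","wb")); cv2.imwrite(f"pics/{c}_{n}.png",d["frame"])
def load(c,n):
    import pickle; return pickle.load(open(f"{c}_{n}.pkl","rb"))
def und(d,uv):
    K=d["mtx"];p=(np.array(uv,float)-[K[0][2],K[1][2]])/[K[0][0],K[1][1]]
    q=p.copy()
    for _ in range(20): q=p/(1+d["k1"]*(q**2).sum(-1,keepdims=True))
    return q
def ray(d,uv):
    q=und(d,uv);R=np.array(d["R"]);t=np.array(d["t"]).ravel()
    v=np.append(q,1)@R; return -R.T@t, v/np.linalg.norm(v)
def onz(d,uv,z):
    o,v=ray(d,uv); return o+v*(z-o[2])/v[2]
def proj(d,X):
    R=np.array(d["R"]);t=np.array(d["t"]).ravel();K=d["mtx"]
    c=R@np.array(X,float)+t;s=c[:2]/c[2];s=s*(1+d["k1"]*(s@s));return s*[K[0][0],K[1][1]]+[K[0][2],K[1][2]]
E
python3 - <<'E'
from h import *
save(0)
for c in("side","top"):
    d=load(c,0);R=np.array(d["R"]);print(c,-R.T@np.array(d["t"]).ravel(),R[2],d["mtx"],d["k1"])
print(bot.read_state())
E
```

```text
pics
side [0.57147267 0.5118823  0.64393786] [ 0.09479897 -0.67626244 -0.7305356 ] [[462.66631771   0.         316.34601845]
 [  0.         462.66631771 228.6898165 ]
 [  0.           0.           1.        ]] -0.11002826346378711
top [0.48811212 0.02988461 1.06331523] [ 0.12058399 -0.00149974 -0.992702  ] [[489.96383837   0.         322.76996003]
 [  0.         489.96383837 238.07281294]
 [  0.           0.           1.        ]] -0.08773508952646049
{'time': 0.1, 'q': array([-1.29088428e+00,  2.64710103e-01,  1.60526599e+00, -3.18886410e-05,
        1.27370120e+00, -3.68919619e-02]), 'joint_vel': array([-0.00131715, -0.00051955, -0.00398191,  0.00146368,  0.00120276,
        0.00081864]), 'joint_torque': array([-1.01505079e-04, -5.16708577e+01, -3.68588948e+01, -4.57293220e-05,
        6.24230583e-03, -2.19712751e-05]), 'tool_pos': array([ 0.21009025, -0.64076218,  0.23004935]), 'tcp_rot': array([-3.10021978e+00, -4.95244829e-01,  4.44146652e-04]), 'wrist_force': array([ 0.17319467, -0.49636636, -0.65992727]), 'torque': array([ 0.00157636,  0.08125108, -0.01880066]), 'width': 1.000600903193745}
```

View pics/top_0.png

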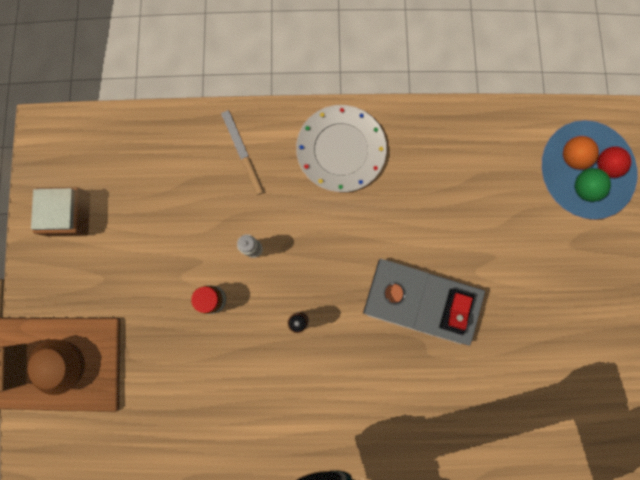

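View pics/side_0.png

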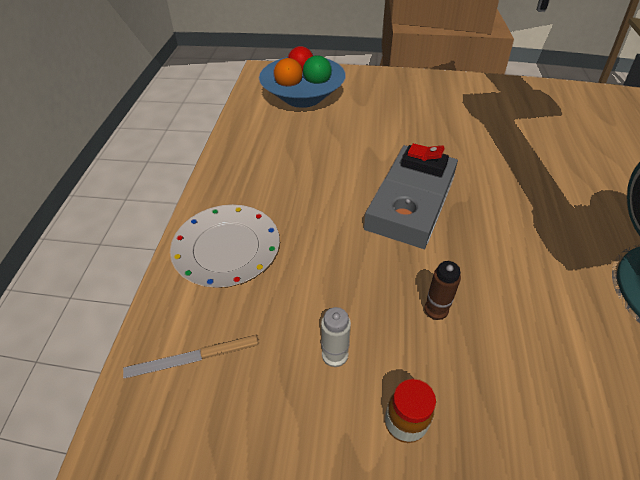

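The top view shows the pepper mill cap at about (298,322), the dock from (365,260) to (488,345) with the well at (396,293), the rocker at (460,312) and its white dot on the near (-x) end. The side view shows the mill at (442,290) and the well at (404,207). I'll crop the dock next and measure.

```bash
python3 - <<'E'
from h import *
t=load("top",0);s=load("side",0)
def big(m):
    n,l,st,c=cv2.connectedComponentsWithStats(m.astype(np.uint8)); return [(st[i],c[i]) for i in np.argsort(-st[1:,4])[:3]+1]
for nm,d,(x0,y0,x1,y1) in(("top",t,(270,300,345,350)),("side",s,(415,250,470,330))):
    f=d["frame"][y0:y1,x0:x1].astype(int)
    for th in(40,60): print(nm,th,[(a+[x0,y0,0,0,0],b+[x0,y0]) for a,b in big(f.max(2)<th)][:2])
ft=t["frame"];fs=s["frame"]
a=cv2.resize(ft[250:355,350:500],(800,560),interpolation=cv2.INTER_CUBIC)
b=cv2.resize(fs[255:325,415:515],(800,560),interpolation=cv2.INTER_CUBIC)
c=cv2.resize(fs[140:250,355:465],(560,560),interpolation=cv2.INTER_CUBIC)
cv2.imwrite("pics/c1.png",a)
cv2.imwrite("pics/c2.png",np.hstack([cv2.resize(c,(400,400)),cv2.resize(b,(400,280))[:280,:].copy() if 0 else cv2.copyMakeBorder(cv2.resize(b,(400,280)),0,120,0,0,cv2.BORDER_CONSTANT)]))
# dock grey mask
hsv=cv2.cvtColor(ft,cv2.COLOR_BGR2HSV)
m=np.zeros(ft.shape[:2],np.uint8);m[250:355,355:500]=((hsv[...,1]<60))[250:355,355:500]
cn=max(cv2.findContours(m,0,2)[0],key=cv2.contourArea);h=cv2.convexHull(cn)[:,0]
P=np.array([onz(t,p,0.045)[:2] for p in h]).astype(np.float32)
print("rect",cv2.minAreaRect(P*1000))
# copper / well
hs=hsv[270:315,375:420]
print(cv2.approxPolyDP(cv2.convexHull(cn),3,True)[:,0].tolist())
for p in((298,322),): print(onz(t,p,.122))
print(onz(t,(396,293),.045),onz(s,(404,207),.045))
E
```

```text
top 40 [(array([290, 314,  17,  17, 172]), array([298.72093023, 321.78488372]))]
top 60 [(array([289, 313,  19,  19, 246]), array([298.70731707, 321.72764228]))]
side 40 [(array([435, 261,  25,  22, 368]), array([447.58423913, 272.18478261])), (array([429, 275,   6,  21,  51]), array([431.39215686, 285.33333333]))]
side 60 [(array([435, 261,  25,  23, 397]), array([447.62972292, 272.38790932])), (array([428, 275,  31,  30, 327]), array([439.57492355, 291.26911315]))]
rect ((475.1153259277344, -180.2278289794922), (231.12840270996094, 121.29267120361328), 71.7691879272461)
[[379, 261], [483, 290], [469, 344], [365, 313]]
[0.44255354 0.07829456 0.122     ]
[ 0.4945958  -0.12137729  0.045     ] [ 0.4944595  -0.11528633  0.045     ]
```

View pics/c1.png

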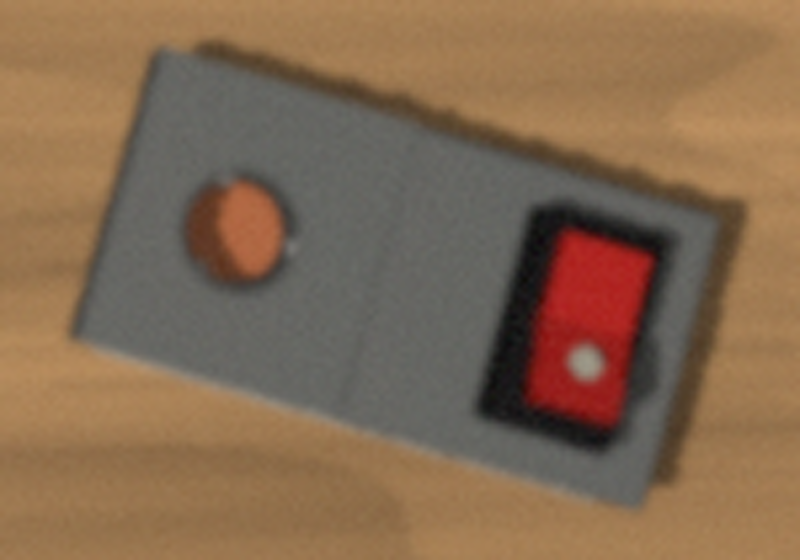

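View pics/c2.png

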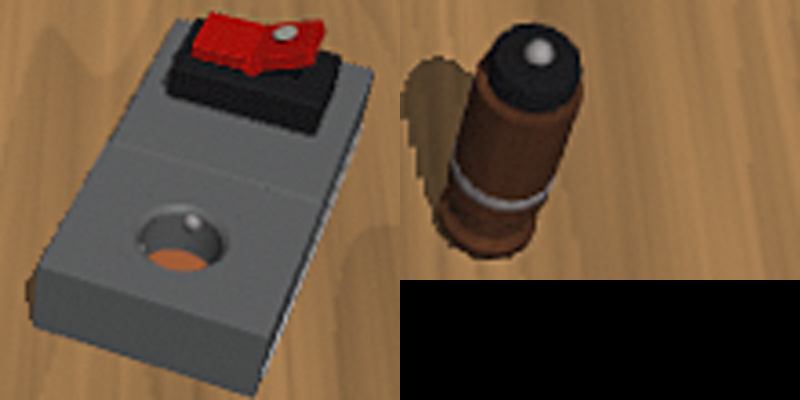

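Crop of the top view: the well mouth centre is at about (395,293). The dock rectangle measures 231 x 121 mm, which agrees with the 230 x 120 given. The pod is clearly raised. Next I'll refine the well and mill positions with two-view ray casts.

```bash
python3 - <<'E'
from h import *
t=load("top",0);s=load("side",0)
def tri(pt,ps):
    o1,v1=ray(t,pt);o2,v2=ray(s,ps);A=np.c_[v1,-v2];k=np.linalg.lstsq(A,o2-o1,rcond=None)[0]
    a,b=o1+k[0]*v1,o2+k[1]*v2;return (a+b)/2,a-b
print("well top",onz(t,(395.0,292.9),.045),"side",onz(s,(405.05,205.2),.045)); print(tri((395,292.9),(405.05,205.2)))
# dock top corners in side view (crop px/400*110)
cr=np.array([[182,20],[372,72],[268,335],[38,268]])/400*110+[355,140]
for p in cr: print("side corner",onz(s,p,.045))
for p in [[379,261],[483,290],[469,344],[365,313]]: print("top corner",onz(t,p,.045))
# mill: cap, ray at z 0.111 ; metal knob highlight; base ellipse
print("cap top",onz(t,(298.7,321.7),.116)," side",onz(s,(447.6,272.3),.112)); print(tri((298.7,321.7),(447.6,270)))
for xy in((.446,.078),(.446,.075)):
  print(proj(s,(*xy,0)),proj(s,(*xy,.122)),proj(t,(*xy,.122)))
# base bottom row in side crop: ellipse centre about
print("base bottom", onz(s,(415+87/4,255+258/4),0), "silver tip",tri((299,322),(448.5,267)))
E
```

```text
well top [ 0.4948437  -0.11930488  0.045     ] side [ 0.49247919 -0.12034047  0.045     ]
(array([ 0.49375585, -0.11891031,  0.04654156]), array([ 2.15491561e-03, -3.28309527e-04,  6.23444816e-05]))
side corner [ 0.49073158 -0.30553738  0.045     ]
side corner [ 0.3826579  -0.26936233  0.045     ]
side corner [ 0.45124785 -0.05639062  0.045     ]
side corner [ 0.56471696 -0.08972012  0.045     ]
top corner [ 0.56166086 -0.08802292  0.045     ]
top corner [ 0.49683503 -0.30437294  0.045     ]
top corner [ 0.38638943 -0.26970295  0.045     ]
top corner [ 0.4547882  -0.05601186  0.045     ]
cap top [0.44281161 0.07725618 0.116     ]  side [0.44022437 0.08427147 0.112     ]
(array([0.44097175, 0.07792653, 0.10980878]), array([ 0.00307886, -0.00071237, -0.00018285]))
[430.3718249  310.76712947] [444.67734539 264.30298889] [298.13213227 320.17071143]
[430.30745381 309.23489458] [444.55244829 262.69510308] [299.70879287 320.14585134]
base bottom [0.4362231  0.09381251 0.        ] silver tip (array([0.44072587, 0.07704977, 0.1157901 ]), array([ 0.00298594, -0.00069152, -0.00017878]))
```

Emit:
drive_tool([
  {"hand": 1,"offset": [3,9,1],"angular": [0,0,-5]},
  {"hand": 1,"offset": [6,18,2],"angular": [0,0,-10]},
  {"hand": 1,"offset": [9,27,2],"angular": [0,0,-15]},
  {"hand": 1,"offset": [12,36,2],"angular": [0,0,-20]},
  {"hand": 1,"offset": [15,45,2],"angular": [0,0,-25]},
  {"hand": 1,"offset": [18,54,2],"angular": [0,0,-30]},
  {"hand": 1,"offset": [21,63,2],"angular": [0,0,-36.4]},
  {"hand": 1,"offset": [23.4,71.8,2],"angular": [0,0,-36.4]},
])

```text
time: 1.1
tool_pos: [0.3672, -0.1656, 0.2502]
tcp_rot: [-3.101, 0.501, -0.001]
wrist_force: [1.9, 0.3, -0.6]
width: 1.0
```

Emit:
drive_tool([
  {"hand": 1,"offset": [2,6,0],"angular": [0,0,0]},
  {"hand": 1,"offset": [4,12,0],"angular": [0,0,0]},
  {"hand": 1,"offset": [6,18,0],"angular": [0,0,0]},
  {"hand": 1,"offset": [7.4,24.4,0],"angular": [0,0,0]},
  {"hand": 1,"offset": [7.4,24.4,0],"angular": [0,0,0]},
  {"hand": 1,"offset": [7.4,24.4,0],"angular": [0,0,0]},
  {"hand": 1,"offset": [7.4,24.4,0],"angular": [0,0,0]},
])

```text
time: 1.98
tool_pos: [0.4409, 0.0752, 0.25]
tcp_rot: [3.101, -0.501, -0.001]
wrist_force: [0.1, -0.9, 0.9]
width: 1.003
```

Emit:
drive_tool([
  {"hand": 1,"offset": [0,0.3,-4],"angular": [0,0,0]},
  {"hand": 1,"offset": [0,0.3,-8],"angular": [0,0,0]},
  {"hand": 1,"offset": [0,0.3,-11],"angular": [0,0,0]},
  {"hand": 1,"offset": [0,0.3,-14],"angular": [0,0,0]},
  {"hand": 1,"offset": [0,0.3,-16.5],"angular": [0,0,0]},
  {"hand": 1,"offset": [0,0.3,-18.7],"angular": [0,0,0]},
  {"hand": 1,"offset": [0,0.3,-18.7],"angular": [0,0,0]},
  {"hand": 1,"offset": [0,0.3,-18.7],"angular": [0,0,0]},
])

```text
time: 2.98
tool_pos: [0.4418, 0.0786, 0.0641]
tcp_rot: [-3.101, 0.501, -0.002]
wrist_force: [-0.0, 0.3, 0.2]
width: 0.997
```

```bash
python3 - <<'E'
from h import *
save(1)
st=bot.read_state();print(st["tool_pos"],st["wrist_force"])
f=load("side",1)["frame"];g=load("top",1)["frame"]
cv2.imwrite("pics/c3.png",np.hstack([cv2.resize(f[190:340,380:530],(400,400)),cv2.resize(g[270:370,240:340],(400,400))]))
E
```

```text
[0.44239493 0.07911463 0.0646293 ] [ 0.83528928 -0.29265507  0.18509327]
```

View pics/c3.png

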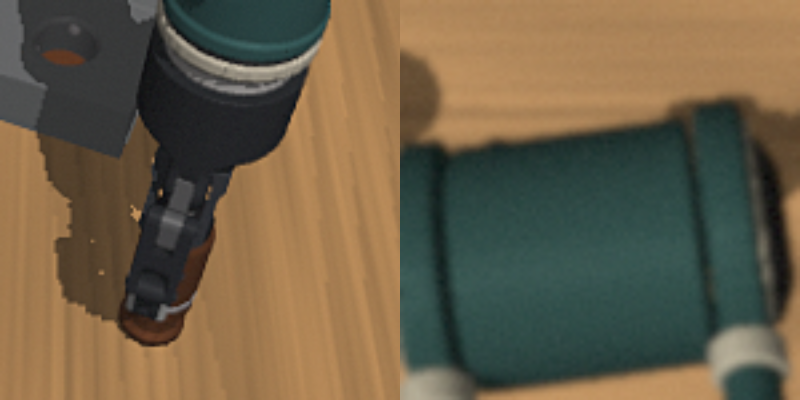

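The side crop shows the mill between the jaws, with the nearer finger in front of it at about crop (165,230) and the foot visible at (155,330). I'll close the jaws.

Emit:
drive_tool([
  {"hand": 0,"offset": [0,0,0],"angular": [0,0,0]},
  {"hand": 0,"offset": [0,0,0],"angular": [0,0,0]},
  {"hand": 0,"offset": [0,0,0],"angular": [0,0,0]},
  {"hand": 0,"offset": [0,0,0],"angular": [0,0,0]},
  {"hand": 0,"offset": [0,0,0],"angular": [0,0,0]},
  {"hand": 0,"offset": [0,0,0],"angular": [0,0,0]},
  {"hand": 0,"offset": [0,0,1],"angular": [0,0,0]},
  {"hand": 0,"offset": [0,0,2],"angular": [0,0,0]},
], force=50)

```text
time: 4.08
tool_pos: [0.4405, 0.0795, 0.0833]
tcp_rot: [3.102, -0.498, -0.002]
wrist_force: [0.2, 0.2, -1.7]
width: 0.454
```

Emit:
drive_tool([
  {"hand": 0,"offset": [0,0,4],"angular": [0,0,0]},
  {"hand": 0,"offset": [0,0,7],"angular": [0,0,0]},
  {"hand": 0,"offset": [1,-4,7],"angular": [0,0,0]},
  {"hand": 0,"offset": [2.5,-9,7],"angular": [0,0,0]},
  {"hand": 0,"offset": [4,-14,7],"angular": [0,0,0]},
  {"hand": 0,"offset": [5,-18,7],"angular": [0,0,0]},
  {"hand": 0,"offset": [5.25,-19.8,7],"angular": [0,0,0]},
  {"hand": 0,"offset": [5.25,-19.8,7],"angular": [0,0,0]},
])

```text
time: 5.08
tool_pos: [0.4934, -0.119, 0.1533]
tcp_rot: [-3.101, 0.501, 0.001]
wrist_force: [-0.2, 0.7, -1.1]
width: 0.457
```

Emit:
drive_tool([
  {"hand": 0,"offset": [0,0,-1],"angular": [0,0,0]},
  {"hand": 0,"offset": [0,0,-2],"angular": [0,0,0]},
  {"hand": 0,"offset": [0,0,-2.8],"angular": [0,0,0]},
  {"hand": 0,"offset": [0,0,-2.8],"angular": [0,0,0]},
])

```text
time: 5.58
tool_pos: [0.4927, -0.1177, 0.124]
tcp_rot: [-3.102, 0.497, 0.004]
wrist_force: [-0.3, 0.1, -2.2]
width: 0.452
```

```bash
python3 - <<'E'
from h import *
save(2)
for i in range(3):
    st=bot.read_state();print(st["tool_pos"],st["tcp_rot"],st["wrist_force"],st["width"])
f=load("side",2)["frame"];g=load("top",2)["frame"]
cv2.imwrite("pics/c4.png",np.hstack([cv2.resize(f[130:250,350:470],(480,480)),cv2.resize(g[240:360,340:420],(320,480))]))
E
```

```text
[ 0.49366668 -0.11819237  0.1251421 ] [-3.10188165e+00  4.97490810e-01  5.37079344e-04] [ 0.10503029 -0.07961876 -2.36501782] 0.4546205549635711
[ 0.49366668 -0.11819237  0.1251421 ] [-3.10188165e+00  4.97490810e-01  5.37079344e-04] [ 0.10503029 -0.07961876 -2.36501782] 0.4546205549635711
[ 0.49366668 -0.11819237  0.1251421 ] [-3.10188165e+00  4.97490810e-01  5.37079344e-04] [ 0.10503029 -0.07961876 -2.36501782] 0.4546205549635711
```

View pics/c4.png

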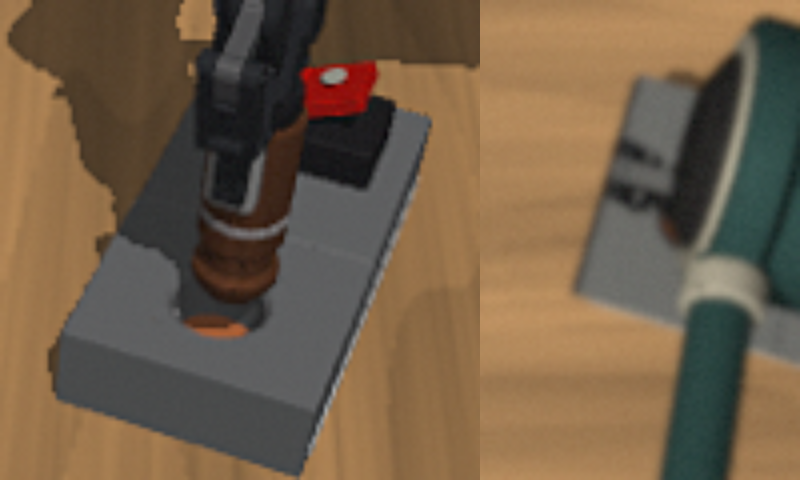

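The side crop shows the foot tip at about (237,300), over the well mouth, which spans (180-268, 285-338). I'll check the foot's position against the well in the same view.

```bash
python3 - <<'E'
from h import *
s=load("side",2);f=s["frame"]
hsv=cv2.cvtColor(f,cv2.COLOR_BGR2HSV)
# predicted projections of foot rings at the believed axis, compare with row-wise body edges
c=np.array([.4937,-.1185])
for z,r in((.061,.014),(.070,.020),(.0945,.020)):
    P=np.array([proj(s,(c[0]+r*np.cos(a),c[1]+r*np.sin(a),z)) for a in np.linspace(0,6.28,40)])
    print(z,P.min(0),P.max(0))
b=(f[...,2].astype(int)-f[...,0]>20)&(hsv[...,2]<120)
for r in range(190,208):
    x=np.where(b[r,385:435])[0]+385; print(r,x.min() if len(x) else None,x.max() if len(x) else None,len(x))
w=np.array([.4937,-.1195])
for z in (.045,):
    P=np.array([proj(s,(w[0]+.02175*np.cos(a),w[1]+.02175*np.sin(a),z)) for a in np.linspace(0,6.28,40)]);print("well",P.min(0),P.max(0))
E
```

```text
0.061 [397.82644647 194.3817951 ] [413.11334211 204.85863362]
0.07 [395.08307306 188.60006724] [417.09444471 203.56374315]
0.0945 [396.56441105 178.53713243] [419.04854552 193.47413612]
190 401 420 20
191 401 419 19
192 399 418 17
193 399 418 16
194 398 419 20
195 398 419 21
196 398 419 22
197 399 419 21
198 399 418 20
199 399 418 20
200 401 418 18
201 402 417 16
202 403 416 14
203 403 414 12
204 406 412 7
205 407 410 3
206 None None 0
207 None None 0
well [392.68948105 197.46372293] [416.10376613 213.7198267 ]
```

Emit:
drive_tool([
  {"hand": 0,"offset": [0.25,-0.12,0],"angular": [0,0,0]},
  {"hand": 0,"offset": [0.25,-0.12,-0.7],"angular": [0,0,0]},
  {"hand": 0,"offset": [0.25,-0.12,-1.4],"angular": [0,0,0]},
  {"hand": 0,"offset": [0.25,-0.12,-1.8],"angular": [0,0,0]},
  {"hand": 0,"offset": [0.25,-0.12,-2.1],"angular": [0,0,0]},
  {"hand": 0,"offset": [0.25,-0.12,-2.1],"angular": [0,0,0]},
])

```text
time: 6.42
tool_pos: [0.4959, -0.1196, 0.1039]
tcp_rot: [-3.102, 0.498, 0.001]
wrist_force: [0.3, 0.2, -1.6]
width: 0.455
```

Emit:
drive_tool([
  {"hand": 0,"offset": [0,0,-0.3],"angular": [0,0,0]},
  {"hand": 0,"offset": [0,0,-0.6],"angular": [0,0,0]},
  {"hand": 0,"offset": [0,0,-0.6],"angular": [0,0,0]},
  {"hand": 0,"offset": [0,0,-0.6],"angular": [0,0,0]},
])

```text
time: 6.92
tool_pos: [0.4962, -0.1197, 0.0983]
tcp_rot: [-3.102, 0.498, 0.0]
wrist_force: [-0.0, 0.1, -1.5]
width: 0.453
```

Emit:
drive_tool([
  {"hand": 0,"offset": [0,0,-0.2],"angular": [0,0,0]},
  {"hand": 0,"offset": [0,0,-0.4],"angular": [0,0,0]},
  {"hand": 0,"offset": [0,0,-0.4],"angular": [0,0,0]},
  {"hand": 0,"offset": [0,0,-0.4],"angular": [0,0,0]},
])

```text
time: 7.42
tool_pos: [0.4966, -0.1204, 0.0949]
tcp_rot: [3.101, -0.498, 0.002]
wrist_force: [-0.5, -3.2, 2.9]
width: 0.452
```

Emit:
drive_tool([
  {"hand": 0,"offset": [0,0,-0.1],"angular": [0,0,0]},
  {"hand": 0,"offset": [0,0,-0.2],"angular": [0,0,0]},
  {"hand": 0,"offset": [0,0,-0.3],"angular": [0,0,0]},
  {"hand": 0,"offset": [0,0,-0.3],"angular": [0,0,0]},
])

```text
time: 7.92
tool_pos: [0.497, -0.1205, 0.0924]
tcp_rot: [3.101, -0.498, 0.003]
wrist_force: [-2.7, -3.0, 5.4]
width: 0.452
```

Emit:
drive_tool([
  {"hand": 0,"offset": [-0.08,-0.08,0],"angular": [0,0,0]},
  {"hand": 0,"offset": [-0.08,-0.08,-0.1],"angular": [0,0,0]},
  {"hand": 0,"offset": [-0.08,-0.08,-0.2],"angular": [0,0,0]},
  {"hand": 0,"offset": [-0.08,-0.08,-0.2],"angular": [0,0,0]},
])

```text
time: 8.43
tool_pos: [0.4964, -0.1208, 0.09]
tcp_rot: [3.101, -0.498, 0.004]
wrist_force: [1.1, -1.9, 2.6]
width: 0.455
```

Emit:
drive_tool([
  {"hand": 0,"offset": [0,0,-0.1],"angular": [0,0,0]},
  {"hand": 0,"offset": [0,0,-0.2],"angular": [0,0,0]},
  {"hand": 0,"offset": [0,0,-0.2],"angular": [0,0,0]},
])

```text
time: 8.8
tool_pos: [0.4955, -0.1205, 0.0869]
tcp_rot: [-3.102, 0.498, -0.0]
wrist_force: [1.7, -2.7, -0.5]
width: 0.457
```

Emit:
drive_tool([
  {"hand": 0,"offset": [0,0,-0.1],"angular": [0,0,0]},
  {"hand": 0,"offset": [0,0,-0.2],"angular": [0,0,0]},
  {"hand": 0,"offset": [0,0,-0.3],"angular": [0,0,0]},
  {"hand": 0,"offset": [0,0,-0.3],"angular": [0,0,0]},
])

```text
time: 9.3
tool_pos: [0.495, -0.1203, 0.0835]
tcp_rot: [-3.102, 0.498, 0.001]
wrist_force: [3.9, -3.5, -6.0]
width: 0.455
```

Emit:
drive_tool([
  {"hand": 0,"offset": [0,0,-0.1],"angular": [0,0,0]},
  {"hand": 0,"offset": [0,0,-0.2],"angular": [0,0,0]},
  {"hand": 0,"offset": [0,0,-0.2],"angular": [0,0,0]},
])

```text
time: 9.68
tool_pos: [0.4948, -0.1201, 0.0819]
tcp_rot: [-3.101, 0.498, 0.002]
wrist_force: [2.6, -2.1, -4.6]
width: 0.455
```

Emit:
drive_tool([
  {"hand": 0,"offset": [0,0,-0.1],"angular": [0,0,0]},
  {"hand": 0,"offset": [0,0,-0.2],"angular": [0,0,0]},
  {"hand": 0,"offset": [0,0,-0.2],"angular": [0,0,0]},
])

```text
time: 10.05
tool_pos: [0.495, -0.1202, 0.0804]
tcp_rot: [-3.101, 0.498, 0.001]
wrist_force: [-0.7, -0.1, -0.2]
width: 0.454
```

Emit:
drive_tool([
  {"hand": 0,"offset": [0,0,-0.1],"angular": [0,0,0]},
  {"hand": 0,"offset": [0,0,-0.2],"angular": [0,0,0]},
  {"hand": 0,"offset": [0,0,-0.2],"angular": [0,0,0]},
])

```text
time: 10.42
tool_pos: [0.4953, -0.1204, 0.0787]
tcp_rot: [-3.102, 0.498, 0.001]
wrist_force: [-2.3, 0.8, 4.2]
width: 0.454
```

Emit:
drive_tool([
  {"hand": 0,"offset": [0.05,-0.02,0.1],"angular": [0,0,0]},
  {"hand": 0,"offset": [0.05,-0.02,0.1],"angular": [0,0,0]},
  {"hand": 0.9,"offset": [0.05,-0.02,0.1],"angular": [0,0,0]},
  {"hand": 0.9,"offset": [0.05,-0.02,0.1],"angular": [0,0,0]},
  {"hand": 0.9,"offset": [0.05,-0.02,0.1],"angular": [0,0,0]},
  {"hand": 0.9,"offset": [0.05,-0.02,0.1],"angular": [0,0,0]},
])

```text
time: 11.18
tool_pos: [0.496, -0.1207, 0.0792]
tcp_rot: [3.102, -0.498, 0.0]
wrist_force: [0.5, 1.5, -0.1]
width: 0.9
```

Emit:
drive_tool([
  {"hand": 0.9,"offset": [0,0,2],"angular": [0,0,0]},
  {"hand": 0.9,"offset": [0,0,5],"angular": [0,0,0]},
  {"hand": 0.9,"offset": [0,0,9],"angular": [0,0,0]},
  {"hand": 0.9,"offset": [0,0,13],"angular": [0,0,0]},
  {"hand": 0,"offset": [-2,-4,13.5],"angular": [0,0,0]},
  {"hand": 0,"offset": [-4,-8,13.5],"angular": [0,0,0]},
  {"hand": 0,"offset": [-6.3,-11.5,13.5],"angular": [0,0,0]},
  {"hand": 0,"offset": [-6.3,-11.5,13.5],"angular": [0,0,0]},
])

```text
time: 12.18
tool_pos: [0.4317, -0.2375, 0.2144]
tcp_rot: [3.1, -0.504, 0.0]
wrist_force: [-0.1, 0.8, -0.3]
width: 0.038
```

```bash
python3 - <<'E'
from h import *
save(3)
st=bot.read_state();print(st["time"],st["tool_pos"],st["tcp_rot"],st["wrist_force"],st["width"])
s=load("side",3);f=s["frame"]
cv2.imwrite("pics/c5.png",np.hstack([cv2.resize(f[90:250,350:475],(469,600)),cv2.resize(load("top",3)["frame"][240:360,350:416],(330,600))]))
for z in(.117,.139): print(z,proj(s,(.4937,-.1195,z)),proj(load("top",3),(.4937,-.1195,z)))
E
```

```text
12.275 [ 0.43288621 -0.23570402  0.2142669 ] [-3.10089882e+00  5.00350058e-01 -4.61626119e-04] [ 1.0443467  -0.13608192  0.4277348 ] 0.0016426010735622117
0.117 [409.42665415 175.88351749] [400.56638752 293.13537591]
0.139 [411.07409317 166.09394572] [402.40142126 293.02845267]
```

View pics/c5.png

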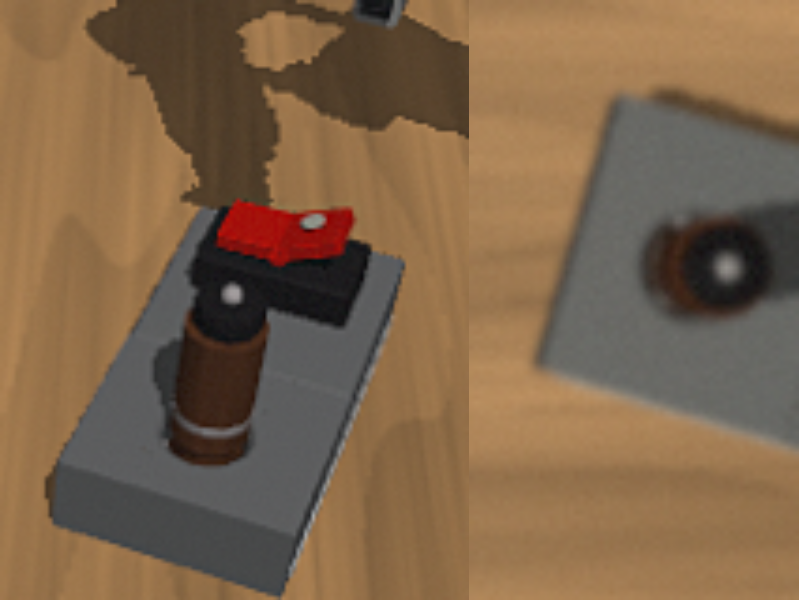

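The side crop shows the mill standing in the well with its tip at full-frame (411.9,168). The ring looks well above the dock face, so I'll check its height by triangulation, comparing before and after.

```bash
python3 - <<'E'
from h import *
def tri(t,s,pt,ps):
    o1,v1=ray(t,pt);o2,v2=ray(s,ps);A=np.c_[v1,-v2];k=np.linalg.lstsq(A,o2-o1,rcond=None)[0]
    a,b=o1+k[0]*v1,o2+k[1]*v2;return (a+b)/2,a-b
def tip(d,x0,y0,x1,y1):
    f=cv2.GaussianBlur(d["frame"],(0,0),.7).min(2).astype(float)[y0:y1,x0:x1];m=f>90;ys,xs=np.where(m)
    w=f[m]; return np.array([(xs*w).sum(),(ys*w).sum()])/w.sum()+[x0,y0],m.sum()
t0,s0,t3,s3=load("top",0),load("side",0),load("top",3),load("side",3)
a=tip(t0,294,317,304,327),tip(s0,442,262,455,272);b=tip(t3,396,288,407,299),tip(s3,404,162,418,174)
print(a,b)
print(tri(t0,s0,a[0][0],a[1][0]));print(tri(t3,s3,b[0][0],b[1][0]))
# ring rows along mill
for nm,d,x,r in(("0",s0,(428,452),(262,325)),("3",s3,(395,420),(160,220))):
    f=d["frame"]; print(nm,[ (y,int(f[y,x[0]:x[1]].min(1 if 0 else 1).max())) for y in range(*r) if f[y,x[0]:x[1]].min(1).max()>95])
u=s3["frame"]
ring=[proj(s3,(.4937,-.1195+.02,z))[1] for z in(.045,.048,.058,.062)];print("front row at z",ring)
print([proj(s0,(.441,.078+.02,z))[1] for z in(0,.031,.045)])
E
```

```text
((array([296.00851466, 323.19394513]), np.int64(10)), (array([449.60248815, 267.69046209]), np.int64(27))) ((array([401.34661922, 293.34234875]), np.int64(13)), (array([411.53143418, 167.96660118]), np.int64(16)))
(array([0.43961218, 0.08234214, 0.12068828]), array([ 1.36042739e-03, -3.14575125e-04, -8.64646197e-05]))
(array([ 0.49288386, -0.11786857,  0.13633954]), array([ 5.66567187e-04, -8.42869622e-05,  1.65283367e-05]))
0 [(265, 121), (266, 148), (267, 159), (268, 164), (269, 152), (270, 130), (301, 97), (303, 117), (304, 115), (305, 114), (306, 123)]
3 [(160, 97), (163, 96), (164, 100), (165, 97), (166, 126), (167, 158), (168, 157), (169, 151), (170, 114), (178, 99), (179, 101), (199, 96), (200, 97), (204, 110), (205, 120), (213, 96), (214, 96)]
front row at z [np.float64(213.0161739462027), np.float64(211.85446554259534), np.float64(207.93889964095342), np.float64(206.35382100146705)]
[np.float64(321.4518065790597), np.float64(310.9056315392341), np.float64(305.91318113379634)]
```

By triangulation the tip rose 15.7 mm and the ring about 18 mm relative to when it stood on the table. That matches the 17 mm floor height, so the mill is home. Next I'll lower the closed fingertips on the press line.

Emit:
drive_tool([
  {"hand": 0,"offset": [-0.2,0.15,-3],"angular": [0,0,0]},
  {"hand": 0,"offset": [-0.2,0.15,-6],"angular": [0,0,0]},
  {"hand": 0,"offset": [-0.2,0.15,-8.5],"angular": [0,0,0]},
  {"hand": 0,"offset": [-0.2,0.15,-9.3],"angular": [0,0,0]},
  {"hand": 0,"offset": [-0.2,0.15,-9.3],"angular": [0,0,0]},
  {"hand": 0,"offset": [-0.2,0.15,-9.3],"angular": [0,0,0]},
])

```text
time: 13.02
tool_pos: [0.432, -0.2344, 0.1226]
tcp_rot: [3.101, -0.497, 0.003]
wrist_force: [0.2, 0.0, 0.8]
width: 0.0
```

Emit:
drive_tool([
  {"hand": 0,"offset": [0,0,-0.2],"angular": [0,0,0]},
  {"hand": 0,"offset": [0,0,-0.4],"angular": [0,0,0]},
  {"hand": 0,"offset": [0,0,-0.6],"angular": [0,0,0]},
  {"hand": 0,"offset": [0,0,-0.6],"angular": [0,0,0]},
])

```text
time: 13.52
tool_pos: [0.4307, -0.2341, 0.115]
tcp_rot: [-3.102, 0.498, 0.001]
wrist_force: [-0.2, -0.2, -0.6]
width: -0.002
```

Emit:
drive_tool([
  {"hand": 0,"offset": [0,0,-0.2],"angular": [0,0,0]},
  {"hand": 0,"offset": [0,0,-0.4],"angular": [0,0,0]},
  {"hand": 0,"offset": [0,0,-0.4],"angular": [0,0,0]},
])

```text
time: 13.9
tool_pos: [0.4307, -0.2341, 0.111]
tcp_rot: [-3.102, 0.498, 0.001]
wrist_force: [0.1, -0.6, 0.5]
width: 0.004
```

Emit:
drive_tool([
  {"hand": 0,"offset": [0,0,-0.2],"angular": [0,0,0]},
  {"hand": 0,"offset": [0,0,-0.4],"angular": [0,0,0]},
  {"hand": 0,"offset": [0,0,-0.4],"angular": [0,0,0]},
])

```text
time: 14.28
tool_pos: [0.4307, -0.2341, 0.107]
tcp_rot: [-3.102, 0.498, 0.001]
wrist_force: [1.0, 0.1, 0.2]
width: 0.0
```

Emit:
drive_tool([
  {"hand": 0,"offset": [0,0,-0.2],"angular": [0,0,0]},
  {"hand": 0,"offset": [0,0,-0.4],"angular": [0,0,0]},
  {"hand": 0,"offset": [0,0,-0.4],"angular": [0,0,0]},
])

```text
time: 14.65
tool_pos: [0.4307, -0.2341, 0.103]
tcp_rot: [-3.102, 0.498, 0.001]
wrist_force: [-0.4, 0.8, 0.1]
width: 0.0
```

Emit:
drive_tool([
  {"hand": 0,"offset": [0,0,-0.2],"angular": [0,0,0]},
  {"hand": 0,"offset": [0,0,-0.4],"angular": [0,0,0]},
  {"hand": 0,"offset": [0,0,-0.4],"angular": [0,0,0]},
])

```text
time: 15.02
tool_pos: [0.4307, -0.2341, 0.099]
tcp_rot: [-3.102, 0.498, 0.001]
wrist_force: [0.1, -0.7, 0.0]
width: 0.002
```

Emit:
drive_tool([
  {"hand": 0,"offset": [0,0,-0.2],"angular": [0,0,0]},
  {"hand": 0,"offset": [0,0,-0.3],"angular": [0,0,0]},
  {"hand": 0,"offset": [0,0,-0.3],"angular": [0,0,0]},
])

```text
time: 15.4
tool_pos: [0.4308, -0.2341, 0.0962]
tcp_rot: [-3.102, 0.498, 0.0]
wrist_force: [0.5, 0.4, -0.6]
width: -0.003
```

Emit:
drive_tool([
  {"hand": 0,"offset": [0,0,-0.2],"angular": [0,0,0]},
  {"hand": 0,"offset": [0,0,-0.3],"angular": [0,0,0]},
  {"hand": 0,"offset": [0,0,-0.3],"angular": [0,0,0]},
])

```text
time: 15.78
tool_pos: [0.4308, -0.2341, 0.0932]
tcp_rot: [-3.102, 0.498, 0.0]
wrist_force: [-0.8, -0.4, -0.3]
width: -0.0
```

Emit:
drive_tool([
  {"hand": 0,"offset": [0,0,-0.2],"angular": [0,0,0]},
  {"hand": 0,"offset": [0,0,-0.3],"angular": [0,0,0]},
  {"hand": 0,"offset": [0,0,-0.3],"angular": [0,0,0]},
])

```text
time: 16.15
tool_pos: [0.4304, -0.234, 0.091]
tcp_rot: [-3.102, 0.498, 0.002]
wrist_force: [-3.8, 1.9, 6.5]
width: -0.004
```

Emit:
drive_tool([
  {"hand": 0,"offset": [0,0,-0.1],"angular": [0,0,0]},
  {"hand": 0,"offset": [0,0,-0.2],"angular": [0,0,0]},
  {"hand": 0,"offset": [0,0,-0.2],"angular": [0,0,0]},
])

```text
time: 16.52
tool_pos: [0.4299, -0.2339, 0.0886]
tcp_rot: [-3.101, 0.498, 0.004]
wrist_force: [-4.1, 1.0, 6.2]
width: -0.004
```

Emit:
drive_tool([
  {"hand": 0,"offset": [0,0,-0.1],"angular": [0,0,0]},
  {"hand": 0,"offset": [0,0,-0.2],"angular": [0,0,0]},
  {"hand": 0,"offset": [0,0,-0.2],"angular": [0,0,0]},
])

```text
time: 16.9
tool_pos: [0.4305, -0.2341, 0.0864]
tcp_rot: [-3.102, 0.498, 0.001]
wrist_force: [-2.2, 0.7, 4.4]
width: 0.001
```

Force falls as the rocker turns, as it should.

Emit:
drive_tool([
  {"hand": 0,"offset": [0,0,-0.1],"angular": [0,0,0]},
  {"hand": 0,"offset": [0,0,-0.2],"angular": [0,0,0]},
  {"hand": 0,"offset": [0,0,-0.2],"angular": [0,0,0]},
])

```text
time: 17.27
tool_pos: [0.431, -0.2342, 0.0841]
tcp_rot: [3.102, -0.498, 0.0]
wrist_force: [-0.7, 0.8, 2.4]
width: -0.003
```

Emit:
drive_tool([
  {"hand": 0,"offset": [0,0,-0.1],"angular": [0,0,0]},
  {"hand": 0,"offset": [0,0,-0.2],"angular": [0,0,0]},
  {"hand": 0,"offset": [0,0,-0.2],"angular": [0,0,0]},
])

```text
time: 17.65
tool_pos: [0.4311, -0.2342, 0.0821]
tcp_rot: [3.102, -0.498, 0.0]
wrist_force: [1.4, -1.0, 0.5]
width: 0.002
```

Emit:
drive_tool([
  {"hand": 0,"offset": [0,0,-0.1],"angular": [0,0,0]},
  {"hand": 0,"offset": [0,0,-0.1],"angular": [0,0,0]},
])

```text
time: 17.9
tool_pos: [0.4309, -0.2341, 0.0811]
tcp_rot: [-3.102, 0.498, -0.0]
wrist_force: [-0.9, 0.2, 0.1]
width: 0.003
```

Emit:
drive_tool([
  {"hand": 0,"offset": [0,0,-0.1],"angular": [0,0,0]},
  {"hand": 0,"offset": [0,0,-0.1],"angular": [0,0,0]},
])

```text
time: 18.15
tool_pos: [0.4308, -0.2341, 0.0802]
tcp_rot: [-3.102, 0.498, 0.0]
wrist_force: [0.1, -0.5, 0.2]
width: -0.001
```

Emit:
drive_tool([
  {"hand": 0,"offset": [0,0,-0.1],"angular": [0,0,0]},
  {"hand": 0,"offset": [0,0,-0.1],"angular": [0,0,0]},
])

```text
time: 18.4
tool_pos: [0.4308, -0.2341, 0.0792]
tcp_rot: [-3.102, 0.498, 0.0]
wrist_force: [0.2, 0.4, 0.3]
width: 0.002
```

Force has gone to zero, so the rocker seems to have snapped over. I'll retreat straight up and off to the side, then look.

Emit:
drive_tool([
  {"hand": 0,"offset": [0,0,2],"angular": [0,0,0]},
  {"hand": 0,"offset": [0,0,6],"angular": [0,0,0]},
  {"hand": 0,"offset": [0,0,11],"angular": [0,0,0]},
  {"hand": 0,"offset": [-1,-5,15],"angular": [0,0,0]},
  {"hand": 0,"offset": [-2,-10,15],"angular": [0,0,0]},
  {"hand": 0,"offset": [-3,-15,15],"angular": [0,0,0]},
  {"hand": 0,"offset": [-4,-20,15],"angular": [0,0,0]},
  {"hand": 0,"offset": [-4,-20,15],"angular": [0,0,0]},
])

```text
time: 19.4
tool_pos: [0.3899, -0.4373, 0.2291]
tcp_rot: [3.1, -0.504, -0.0]
wrist_force: [0.6, -0.0, -0.4]
width: 0.003
```

```bash
python3 - <<'E'
from h import *
save(4)
st=bot.read_state();print(st["time"],st["tool_pos"],st["wrist_force"])
s=load("side",4)["frame"];t=load("top",4)["frame"]
cv2.imwrite("pics/c6.png",np.hstack([cv2.resize(s[125:250,350:475],(500,500)),cv2.resize(t[245:355,355:415+0],(273,500))]))
for n,bx in(("side",[(160,190,300,300),(310,300,360,375),(375,370,450,450)]),("top",[(290,100,395,200),(230,230,265,262),(185,280,225,318)])):
    a=load(n,0)["frame"].astype(int);b=load(n,4)["frame"].astype(int)
    for x0,y0,x1,y1 in bx: print(n,np.abs(a-b)[y0:y1,x0:x1].mean().round(2),np.abs(a-b)[y0:y1,x0:x1].max())
E
```

```text
19.5 [ 0.39053608 -0.43421908  0.22883506] [0.53880333 0.95705572 0.72529227]
side 1.21 11
side 1.2 6
side 1.61 18
top 1.71 12
top 1.83 10
top 2.22 17
```

View pics/c6.png

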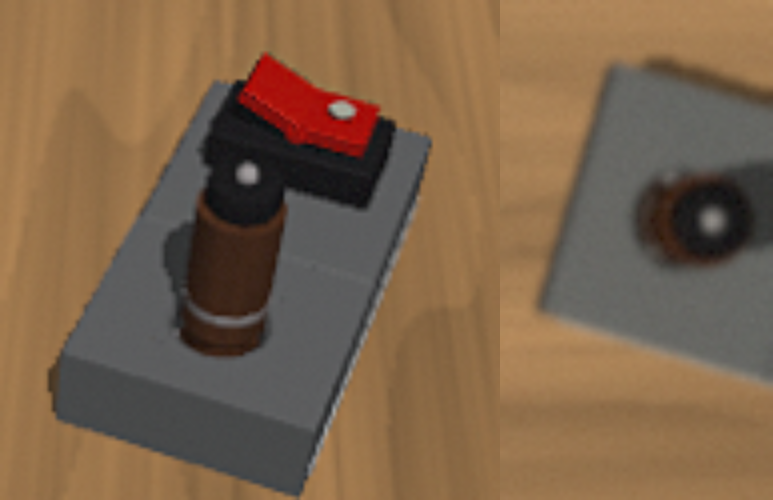

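The rocker has flipped: the far end is now raised at crop (268,62) and the white-dotted end is down at (342,110), with the hand clear. The mill tip is unchanged and the bystander areas show only noise against the first pictures. I'll hand in.

```bash
python3 -c "
from workcell import bot
print(bot.finish_job())"
```

```text
the job is handed in; nothing more can be done
None
```

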